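# Present the intake filter plate for inspection

### The arm

A 6-joint arm with a two-finger parallel gripper is mounted at the origin on the work surface. World frame = base frame: x ahead of the robot, y to its left, z up, the work surface at z = 0. Lengths are in m, angles in rad, forces in N, time in s.
With the tool pointing down it reaches from about 0.35 to 0.975 m from the base axis. Payload 4.9 kg.
Tool frame: the origin (TCP) lies at the centre of the arm's flange, where the gripper is bolted on; the fingertips stand 173 mm ahead of it and the grasp point (between the pads) lies 155 mm ahead of it (ctrl.finger_overhang is the distance from the TCP to the fingertips, in m); z points along the fingers, y is the direction in which the jaws open and shut (so a half turn about z gives the same grasp; the last joint's range is limited). The gripper opens to 85 mm and grips with 20 to 120 N. Pads are 22 mm wide; open, the fingers measure 114 mm over their backs; the gripper's body (76 mm by 85 mm) begins 54 mm behind the grasp point. The pads swing forward as they close: fully open they stand 13 mm farther back than shut.
Start: joints at [-1.313, 0.053, 1.613, -0, 1.476, -0.119], TCP at [0.23, -0.581, 0.405] pointing down, gripper open.
Joint ranges: [-3.01, 3.01], [-1.01, 2.22], [0.06, 2.58], [-1.02, 4.17], [0.09, 2.62], [-3.14, 3.14]. Speed limits (rad/s): [2.57, 2.57, 3.14, 3.14, 3.14, 3.14].

### API

Orientations are given as a rotation vector (axis times angle).
In Python, from station import ctrl, eyes, spotter gives the robot as it stands.
- The arm moves only by the shell command python3 -m crank 'ROWS' [FORCE]. ROWS is JSON, a list of rows, each a list of 7 numbers: the turn, a rotation vector about the tool's x, y, z in rad, then the shift along the tool's x, y, z in mm, then the closure, from -1 (fully open) to 1 (shut). A call has 1 to 8 rows; each row shifts and turns the pose as measured when the row begins, along the tool's axes as they then stand; what a row does not reach is not made up. A row lasts 1/12 s, in which the tool goes at most 41.7 mm and 7.16 degrees, less where a joint would pass 70% of its speed; a pose out of reach is approached as far as the arm can. A call is refused whole if a number of a shift passes 41.7 or a number of a turn 0.125, either way. A call with a gripper value outside its range is refused whole. The fingers move at their own pace and stop on an object; FORCE is the grip in N (left out, the last holds). Time passes only in rows, so rows that do not move let the fingers close. It gives the time, the measured TCP pose, the force and the opening at its end, in the units of the state.
- ctrl.get_obs(): the state, without advancing time (a new reading comes with each control period).
- eyes.get_image(name): name is "scene" or "side" or "wrist"; returns a dict with "image" (480x640x3 uint8, red, green, blue), "vertical_fov" (degrees; the focal length in pixels is half the picture's height over the tangent of half this angle, whatever the lens; pixels are square), "cx", "cy" (the principal point, pixels), "rvec" (rotation vector, rad) and "tvec" (3), from world to camera coordinates, as OpenCV has them; the wrist camera has in their place "mount" (4x4, takes a point from camera to tool coordinates, whose origin is the TCP and whose axes are the flange's). Camera axes: x right, y down, z forward; pixel columns grow to the right and rows downward; lengths in m; the calibration is good to about 2 mm. A picture is of the moment at which its call begins: read the wrist's pose just before it. There is no depth.
- ctrl.finish_job(): hands the job in, once; it reports no verdict.
Trained networks look in a picture, given as the dict that the camera call returned (one of the last four; its "shot" number tells which), for a name from the list of things; names that differ only in an ending like _2 or _b are one class to them, and where a whole thing is asked for, a point or a joint stands for the part that bears it (a point fixed in the world has none). Each returns a list of dicts, best first, with "confidence" (0 to 1); they miss things now and then, are a little off and sometimes report something else, mostly with a low value. They report only what shows in the picture. A call takes as long as a camera call.
- spotter.look_for(query, picture): "centre" ([x, y, z] in m, in world coordinates, good to about 4 mm: the middle of the surface that is visible of it).
- spotter.outline_of(query, picture): "region" (480x640 bool, what is visible of it).
- spotter.mark_of(query, picture): "centre" ([x, y, z] in m, in world coordinates, good to about 4 mm: a listed point, or the origin of a listed thing).
The state is a dict: "t": time; "q": joint angles; "dq": joint speeds; "effort": joint torques, N m; "tool_pos": TCP position; "tool_rot": TCP orientation; "contact_force": force on the tool from outside, world axes, zero at the start; "wrist_torque": the same for the moment, N m; "opening": finger opening in m.
Only numpy, scipy, OpenCV 4.12 (cv2) and the standard library are available. Lean on these libraries where they do the work, as an engineer would, in place of code of your own. Each camera call takes 0.05 s, during which the arm holds its last target.

### The job

Lift the flap of the air-intake housing and leave it standing open, then draw out the filter plate (the perforated one with the grip tab) and hold it upright in the gripper over the middle of the inspection light pad, lengthwise along the pad's long side, its bottom edge at least 5 cm above the pad. Finish while still holding it there; do not put it down or let it touch the pad, leave the plain blanking plate seated in its slot, and do not disturb the other things on the bench.

Things in the scene. Friction and masses are not known exactly. Their poses are not given: they have to be found in the camera images.
- housing: Grey fixed open-topped box, 140 (x) x 220 (y) x 112 mm high, 6 mm walls, inner floor at 8 mm, shut by a flap. Origin under its centre; x points from its louvred front (robot side) to the hinge side. Two slots, 50 mm either side of centre in y, each hold a plate standing on the floor, broad faces along x, ends between 40 mm tall guide ribs with about 1.5 mm play.
- flap (a joint): Angle of the housing's flap in rad: 0 shut, about 1.57 standing straight up, 1.9 its stop. The hinge is stiff (about 0.42 N m, plus a 0.3 kg flap): the flap stays at whatever angle it is left; lifting it by the bar takes about 3 to 4 N.
- flap_bar (a point): Middle of the flap's round grip bar: 12 mm diameter, 88 mm clear between its arms, parallel to the housing's y. It lies in the plane of the 5 mm flap, 195 mm from the hinge axis, with a 47 mm open gap to the flap's edge; when shut it is 55 mm in front of the front wall, 115 mm above the bench. It can turn between the fingers while carried round the arc.
- flap_hinge (a point): Point on the hinge axis, at its middle: on the housing's far (+x) top edge, 70 mm behind the housing's centre, 115 mm above the bench. The axis runs along the housing's y; the flap's bar rises and swings away towards the housing's +x.
- filter: The filter plate: perforated plate of bare aluminium with dark slots, 116 (x, long) x 8 (y, thick) x 65 mm high, with a grip tab 36 mm wide, 8 mm thick, rising in the middle of its top edge to 98 mm. About 0.11 to 0.23 kg. Origin in the middle of its bottom edge, z up to the tab. Hidden at the start in one of the two slots (either one).
- filter_tab (a point): Middle of the filter plate's tab, where to grip it: 83 mm above the plate's bottom edge, 15 mm below the tab's top; pinch it across its 8 mm thickness (plate's y). In the slot it is about 21 mm below the housing's rim; 50 mm free to the near side wall.
- blank: Plain solid aluminium blanking plate without a tab, 116 x 8 x 56 mm high, standing in the other slot; it stays there. Origin in the middle of its bottom edge.
- pad: Inspection light pad, flat rectangle fixed to the bench, 180 (x, long) x 110 (y) x 15 mm high, grey with a white top. Origin under its centre, z up, x along its long side. It stands on one side of the bench, the housing on the other (either way round).
- sleeve: Folded black rubber sleeve, 150 x 40 x 30 mm, lying on the bench behind the housing; origin under its centre. Bystander, to be left alone.
- crimp_ring: Thin aluminium ring lying flat, 68 mm across, 16 mm high, on the robot's side of the light pad; origin under its centre. Bystander, to be left alone.
- collar: Steel collar standing flat, 54 mm across, 30 mm high, beyond the light pad; origin under its centre. Bystander, to be left alone.
- mallet: Hammer lying at the robot's right. Bystander, to be left alone.
- driver: Black-handled screwdriver lying at the robot's left. Bystander, to be left alone.
- air_spring: Black rubber air-spring body standing upright at the right, 104 mm across, 120 mm tall; origin under its centre. Bystander, to be left alone.
- spray: Bare metal spray can standing at the left, 54 mm across, 120 mm tall; origin under its centre. Bystander, to be left alone.

How it is judged:
On the way, in this order (a step that is already met when the one before it is completed fails the run):
1. the flap stands open, past 1.3 rad (value of joint flap above 1.3 rad and z of filter in the frame of housing below 0.04 m), for 0.2 s.
2. the filter plate is drawn up clear of the housing in the gripper (z of filter in the frame of housing above 0.112 m and contact force between the fingers and filter above 1 N and contact force between filter and housing below 0.05 N and contact force between filter and pad below 0.05 N and value of joint flap above 1.2 rad), for 0.1 s.
At the end, for the whole second after the job is handed in: Fingers hold the filter plate (over 1 N), off housing and pad; within 40 mm of the pad centre, bottom edge over 60 mm above the bench, tilt under 0.25 rad, long side within 0.26 rad of the pad's, under 0.03 m/s; flap past 1.2 rad; blank in its slot (contact force between the fingers and filter above 1 N and contact force between filter and housing below 0.05 N and contact force between filter and pad below 0.05 N and horizontal distance between filter and pad below 0.04 m and z of filter in the frame of pad above 0.06 m and angle between filter's own z axis and vertical below 0.25 rad and angle between the x axis of filter and the x axis of pad, either way round below 0.26 rad and linear speed of filter below 0.03 m/s and value of joint flap above 1.2 rad and distance between blank and housing below 0.062 m and z of blank in the frame of housing below 0.02 m); the arm keeps its last pose, push and grip.
It fails at once if the blanking plate is pulled or knocked out of place (over 15 mm) (distance of blank from where it was at the start of the episode above 0.015 m).
It fails at once if the filter plate touches the light pad (contact force between filter and pad above 0.3 N).
It fails at once if a bystander is disturbed (moved over 30 mm) (distance of any of sleeve, crimp_ring, collar, mallet, driver, air_spring, spray from where it was at the start of the episode above 0.03 m).
It also fails if it takes over 64 s, if anything falls off the work surface, if the arm or the gripper's body presses on something with over 40 N, if the wrist force passes 120 N, or if a joint passes its speed limit or range.

## Working session

There is one attempt and no reset: what is moved stays moved. The work goes in short steps, Python scripts to look and compute and a shell command to move; the robot and the scene stay as the last step left them, time stands still between calls to the robot, and variables do not carry over. Pictures are saved under pics/ and viewed, and the job is handed in when it is done.

```bash
ls; mkdir -p pics
cat > h.py <<'E'
import numpy as np, cv2
from scipy.spatial.transform import Rotation as R
from station import ctrl, eyes, spotter
def save(im,name): cv2.imwrite('pics/'+name, im['image'][:,:,::-1])
def pose(o=None):
    o=o or ctrl.get_obs(); return np.array(o['tool_pos']),R.from_rotvec(o['tool_rot']).as_matrix()
E
python3 - <<'E'
from h import *
o=ctrl.get_obs(); p,M=pose(o); print(o['t'],p,M.round(3),o['opening'],o['contact_force'])
for n in ['scene','side']:
    im=eyes.get_image(n); save(im,n+'0.png'); print(n,im['shot'],im['vertical_fov'],im['cx'],im['cy'],im['rvec'],im['tvec'])
    for q in ['housing','flap_bar','flap_hinge','pad','filter_tab','crimp_ring','collar','air_spring','spray','sleeve','mallet','driver']:
        r=spotter.mark_of(q,im)
        if r: print(q,[(np.round(x['centre'],3).tolist(),round(x['confidence'],2)) for x in r[:2]])
print(ctrl.get_obs()['t'])
E
```

```text
pics
0.0 [ 0.22989821 -0.58090172  0.40344789] [[ 0.93   0.368 -0.001]
 [ 0.368 -0.93   0.002]
 [ 0.    -0.002 -1.   ]] 0.08545458369776593 [ 0.51310478 -0.14153371  0.06175255]
scene 1 49.13740485249931 320.0929691698343 242.73332902807252 [ 1.81438363  1.5077569  -0.73417661] [-0.09386016 -0.27626255  1.81911036]
housing [([0.554, -0.209, 0.003], 0.82)]
flap_bar [([0.429, -0.211, 0.137], 0.96), ([0.736, -0.192, -0.003], 0.39)]
flap_hinge [([0.616, -0.21, 0.116], 0.61)]
pad [([0.575, 0.163, -0.003], 0.7), ([0.615, -0.463, 0.001], 0.19)]
crimp_ring [([0.433, 0.196, 0.008], 0.56)]
collar [([0.717, 0.108, -0.0], 0.58)]
air_spring [([0.616, -0.465, 0.004], 0.82)]
spray [([0.639, 0.477, -0.002], 0.76)]
sleeve [([0.736, -0.19, -0.004], 0.65), ([0.384, -0.539, -0.003], 0.28)]
mallet [([0.388, -0.539, -0.003], 0.73), ([0.552, -0.209, -0.0], 0.6)]
side 2 51.847925136482765 312.37060219431066 245.78400248234183 [ 0.12293834 -2.69097488  1.51673808] [0.55560958 0.11178898 1.26211105]
housing [([0.548, -0.213, -0.002], 0.95), ([0.39, -0.539, -0.001], 0.17)]
flap_hinge [([0.624, -0.21, 0.111], 0.74)]
pad [([0.574, 0.164, -0.002], 0.72), ([0.615, -0.464, -0.0], 0.61)]
filter_tab [([0.55, -0.214, -0.001], 0.61), ([0.638, 0.473, 0.001], 0.32)]
crimp_ring [([0.434, 0.198, 0.003], 0.58)]
collar [([0.718, 0.111, -0.003], 0.74), ([0.431, 0.197, -0.001], 0.42)]
air_spring [([0.639, 0.476, 0.004], 0.43)]
spray [([0.638, 0.474, 0.003], 0.69)]
sleeve [([0.731, -0.192, -0.001], 0.66)]
mallet [([0.39, -0.539, 0.0], 0.87), ([0.461, 0.49, 0.003], 0.66)]
driver [([0.458, 0.494, 0.004], 0.82)]
1.3
```

View pics/scene0.png

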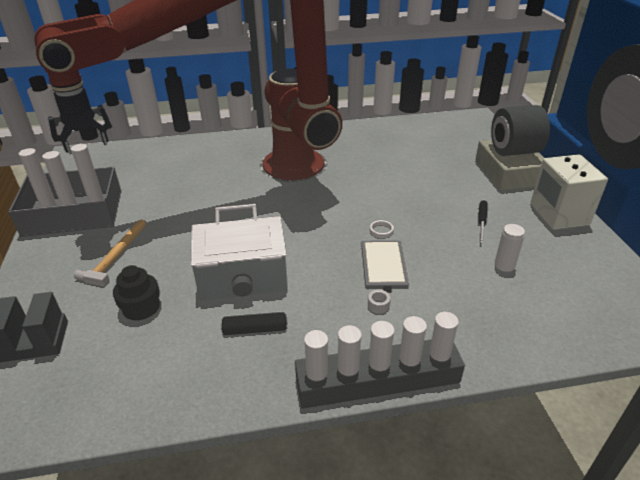

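View pics/side0.png

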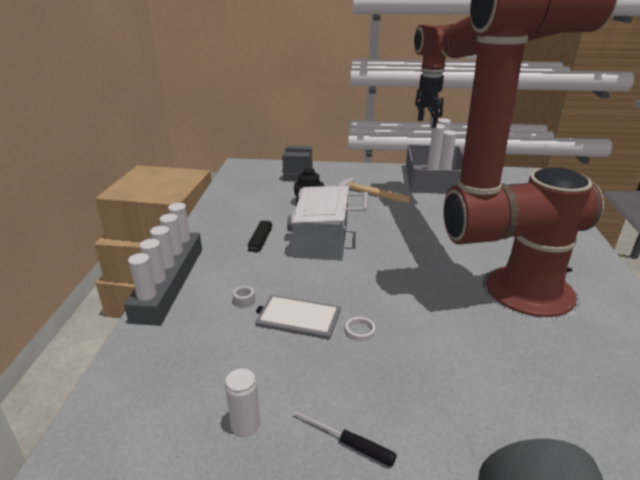

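Run:
```python
import cv2,numpy as np
a=cv2.imread('pics/scene0.png')[190:350,170:430]; b=cv2.imread('pics/side0.png')[165:350,220:420]
cv2.imwrite('pics/c1.png',cv2.resize(a,None,fx=3,fy=3,interpolation=2)); cv2.imwrite('pics/c2.png',cv2.resize(b,None,fx=3.2,fy=3.2,interpolation=2))
```

```text
(no output)
```

View pics/c1.png

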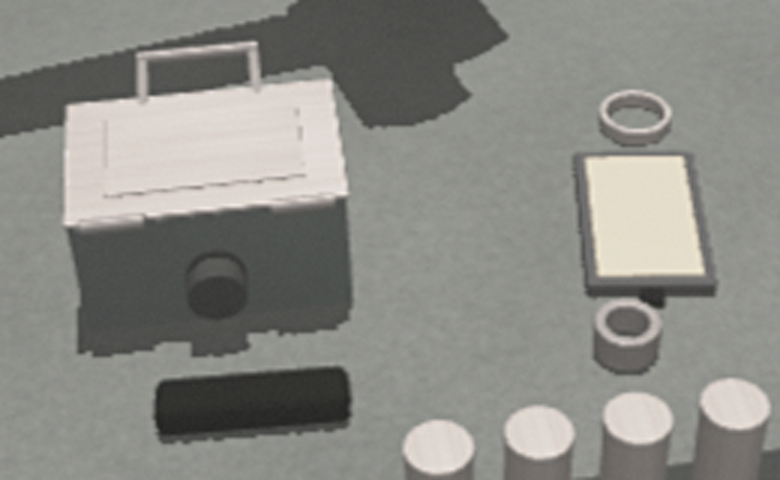

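View pics/c2.png

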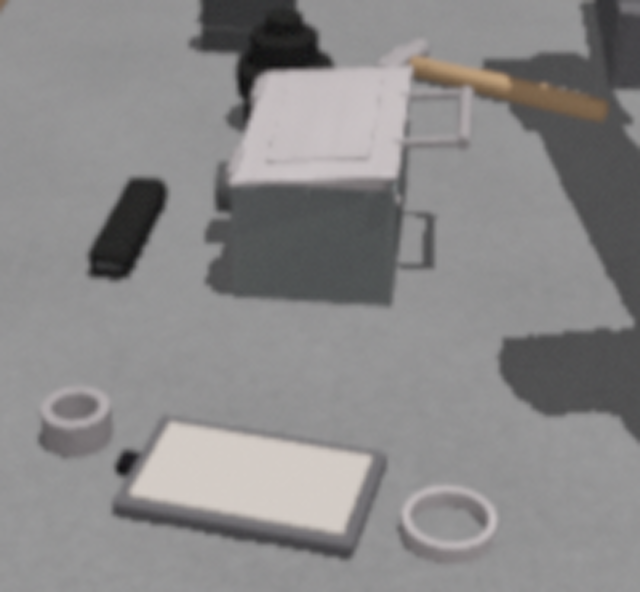

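```bash
cat >> h.py <<'E'
CAM={'scene':(49.13740485249931,320.0929691698343,242.73332902807252,[1.81438363,1.5077569,-0.73417661],[-0.09386016,-0.27626255,1.81911036]),
'side':(51.847925136482765,312.37060219431066,245.78400248234183,[0.12293834,-2.69097488,1.51673808],[0.55560958,0.11178898,1.26211105])}
def ray(n,px):
    f,cx,cy,rv,tv=CAM[n]; F=240/np.tan(np.radians(f/2)); Rm=R.from_rotvec(rv).as_matrix()
    d=Rm.T@np.array([(px[0]-cx)/F,(px[1]-cy)/F,1]); return -Rm.T@np.array(tv), d/np.linalg.norm(d)
def tri(a,b):
    c1,d1=ray('scene',a); c2,d2=ray('side',b)
    s=np.linalg.lstsq(np.c_[d1,-d2],c2-c1,rcond=None)[0]; p,q=c1+s[0]*d1,c2+s[1]*d2
    return (p+q)/2, np.linalg.norm(p-q)
def onz(n,px,z):
    c,d=ray(n,px); return c+d*(z-c[2])/d[2]
E
python3 - <<'E'
from h import *
s=lambda x,y:(170+x/3,190+y/3); t=lambda x,y:(220+x/3.2,165+y/3.2)
print('bar-y',tri(s(142,53),t(467,92))); print('bar+y',tri(s(253,46),t(465,140)))
print('scene lid corners');
for c in [(66,104),(334,80),(70,224),(348,196)]: print(onz('scene',s(*c),.117).round(3))
print('side lid');
for c in [(258,70),(410,67),(235,182),(402,180)]: print(onz('side',t(*c),.117).round(3))
print('pad scene');
for c in [(575,153),(692,153),(588,288),(714,288)]: print(onz('scene',s(*c),.015).round(3))
print('pad side');
for c in [(170,418),(386,456),(118,503),(350,545)]: print(onz('side',t(*c),.015).round(3))
E
```

```text
bar-y (array([ 0.42347238, -0.25324103,  0.13471877]), np.float64(0.0020761358657895293))
bar+y (array([ 0.42578331, -0.15743941,  0.13258433]), np.float64(0.0009339957103770463))
scene lid corners
[ 0.46  -0.322  0.117]
[ 0.469 -0.092  0.117]
[ 0.62  -0.317  0.117]
[ 0.628 -0.1    0.117]
side lid
[ 0.624 -0.322  0.117]
[ 0.478 -0.341  0.117]
[ 0.618 -0.094  0.117]
[ 0.478 -0.11   0.117]
pad scene
[0.485 0.125 0.015]
[0.506 0.23  0.015]
[0.663 0.092 0.015]
[0.682 0.195 0.015]
pad side
[0.646 0.103 0.015]
[0.478 0.135 0.015]
[0.667 0.206 0.015]
[0.498 0.236 0.015]
```

```bash
cat >> h.py <<'E'
def yawR(phi): # tool down, tool y (jaw) at world angle phi
    y=np.array([np.cos(phi),np.sin(phi),0]); z=np.array([0,0,-1.]); return np.c_[np.cross(y,z),y,z]
def plan(P,Rt,g=0.0,vmax=38,n=None):
    p,M=pose(); P=np.array(P); rv=R.from_matrix(M.T@Rt).as_rotvec(); d=P-p
    n=n or int(np.ceil(max(np.linalg.norm(d)*1000/vmax,np.abs(rv).max()/.115,1)))
    print('n',n,'rv',rv.round(3),'d',(d*1000).round(1))
    for k in range(n):
        Mk=M@R.from_rotvec(rv*k/n).as_matrix()
        print([round(float(v),3) for v in rv/n]+[round(float(v),1) for v in Mk.T@d/n*1000]+[g])
E
python3 - <<'E'
from h import *
plan([0.40,-0.208,0.40],yawR(0.0),-1)
E
```

```text
n 11 rv [-0.    -0.    -1.194] d [170.  373.1  -4.7]
[-0.0, -0.0, -0.109, 26.9, -25.9, 0.4, -1]
[-0.0, -0.0, -0.109, 29.5, -22.8, 0.4, -1]
[-0.0, -0.0, -0.109, 31.8, -19.5, 0.4, -1]
[-0.0, -0.0, -0.109, 33.7, -15.9, 0.4, -1]
[-0.0, -0.0, -0.109, 35.2, -12.2, 0.4, -1]
[-0.0, -0.0, -0.109, 36.3, -8.3, 0.4, -1]
[-0.0, -0.0, -0.109, 37.0, -4.3, 0.4, -1]
[-0.0, -0.0, -0.109, 37.3, -0.2, 0.4, -1]
[-0.0, -0.0, -0.109, 37.1, 3.8, 0.4, -1]
[-0.0, -0.0, -0.109, 36.5, 7.8, 0.4, -1]
[-0.0, -0.0, -0.109, 35.4, 11.7, 0.4, -1]
```

```bash
python3 -m crank '[[0,0,-0.109,27,-26,0,-1],[0,0,-0.109,29.5,-23,0,-1],[0,0,-0.109,32,-19.5,0,-1],[0,0,-0.109,33.5,-16,0,-1],[0,0,-0.109,35,-12,0,-1],[0,0,-0.109,36,-8,0,-1],[0,0,-0.109,37,-4,0,-1],[0,0,-0.109,37,0,0,-1]]' 40
python3 - <<'E'
from h import *
plan([0.40,-0.208,0.40],yawR(0.0),-1)
E
```

```text
t: 1.97
tool_pos: [0.3505, -0.3038, 0.4032]
tool_rot: [2.522, 1.871, -0.001]
contact_force: [0.6, -0.0, 0.4]
opening: 0.0855
n 3 rv [ 0.001  0.002 -0.294] d [49.5 95.8 -3.2]
[0.0, 0.001, -0.098, 35.3, 6.5, 1.0, -1]
[0.0, 0.001, -0.098, 34.5, 10.0, 1.1, -1]
[0.0, 0.001, -0.098, 33.4, 13.3, 1.1, -1]
```

```bash
python3 -m crank '[[0,0,-0.1,35,6.5,1,-1],[0,0,-0.1,34.5,10,1,-1],[0,0,-0.1,33,13,1,-1],[0,0,0,0,0,0,-1]]'
python3 - <<'E'
from h import *
o=ctrl.get_obs(); p,M=pose(o); im=eyes.get_image('wrist'); save(im,'w1.png'); print(p,M.round(3)); print(im['vertical_fov'],im['cx'],im['cy'],np.round(im['mount'],4).tolist())
for q in ['flap_bar','flap_hinge','housing']:
    for f in (spotter.mark_of,):
        print(q,[(np.round(x['centre'],3).tolist(),round(x['confidence'],2)) for x in f(q,im)[:2]])
E
```

```text
t: 2.3
tool_pos: [0.401, -0.1986, 0.4011]
tool_rot: [2.184, 2.252, 0.003]
contact_force: [0.2, -0.2, -0.3]
opening: 0.0856
[ 0.40097513 -0.19860366  0.40110517] [[-0.03   1.     0.005]
 [ 1.     0.03  -0.002]
 [-0.002  0.005 -1.   ]]
64.01316439686926 321.9069193096513 238.89403629318065 [[0.0004, -0.9455, -0.3257, 0.0823], [1.0, 0.0005, -0.0001, 0.0006], [0.0002, -0.3257, 0.9455, 0.0307], [0.0, 0.0, 0.0, 1.0]]
flap_bar [([0.428, -0.206, 0.133], 0.93)]
flap_hinge [([0.618, -0.211, 0.116], 0.71)]
housing [([0.549, -0.213, -0.004], 0.69)]
```

View pics/w1.png

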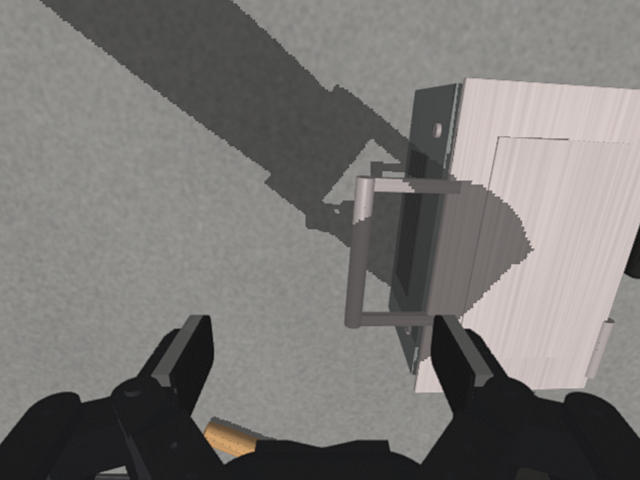

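```bash
cat >> h.py <<'E'
def wz(px,z,p,M,fov=64.01316439686926,cx=321.907,cy=238.894,mt=np.array([[0.0004,-0.9455,-0.3257,0.0823],[1.0,0.0005,-0.0001,0.0006],[0.0002,-0.3257,0.9455,0.0307],[0,0,0,1]])):
    F=240/np.tan(np.radians(fov/2)); d=M@mt[:3,:3]@np.array([(px[0]-cx)/F,(px[1]-cy)/F,1]); c=p+M@mt[:3,3]
    return c+d*(z-c[2])/d[2]
E
python3 - <<'E'
from h import *
p,M=pose()
a=wz((363,180),.134,p,M);b=wz((351,325),.134,p,M); print(a,b,np.arctan2(-(a-b)[0],(a-b)[1]))
a=wz((468,78),.124,p,M);b=wz((416,392),.124,p,M); print('lid front',a,b,np.arctan2(-(a-b)[0],(a-b)[1]))
a=wz((585,388),.116,p,M); print('lid rear corner',a)
E
```

```text
[ 0.42543405 -0.16473243  0.134     ] [ 0.42263685 -0.2678991   0.134     ] -0.027106843214223932
lid front [ 0.48548709 -0.10461256  0.124     ] [ 0.47772977 -0.33396579  0.124     ] -0.033809681655543294
lid rear corner [ 0.61744127 -0.33449166  0.116     ]
```

Run:
```python
from h import *
plan([0.4245,-0.212,0.365],yawR(-0.03),0.1,n=2)
plan([0.4245,-0.212,0.287],yawR(-0.03),0.1,n=4)
```

```text
n 2 rv [0.003 0.004 0.049] d [ 25.1  -8.6 -36.2]
[0.002, 0.002, 0.025, -4.4, 12.4, 18.2, 0.1]
[0.002, 0.002, 0.025, -4.2, 12.5, 18.2, 0.1]
n 4 rv [0.003 0.004 0.049] d [  25.1   -8.6 -114.2]
[0.001, 0.001, 0.012, -2.1, 6.1, 28.6, 0.1]
[0.001, 0.001, 0.012, -2.1, 6.2, 28.6, 0.1]
[0.001, 0.001, 0.012, -2.0, 6.2, 28.6, 0.1]
[0.001, 0.001, 0.012, -2.0, 6.3, 28.6, 0.1]
```

```bash
python3 -m crank '[[0.002,0.002,0.025,-4.5,12.5,18,0.1],[0.002,0.002,0.025,-4,12.5,18,0.1],[0,0,0,0,0,0,0.1],[0,0,0,0,0,0,0.1]]' 40
python3 - <<'E'
from h import *
plan([0.4245,-0.212,0.287],yawR(-0.03),0.1,n=4)
im=eyes.get_image('wrist'); save(im,'w2.png')
E
```

```text
t: 2.83
tool_pos: [0.4235, -0.2179, 0.3663]
tool_rot: [2.268, 2.169, -0.003]
contact_force: [0.4, 0.1, 0.1]
opening: 0.0394
n 4 rv [ 0.001  0.004 -0.015] d [  1.    5.9 -79.3]
[0.0, 0.001, -0.004, 1.6, 0.2, 19.8, 0.1]
[0.0, 0.001, -0.004, 1.5, 0.2, 19.8, 0.1]
[0.0, 0.001, -0.004, 1.5, 0.2, 19.8, 0.1]
[0.0, 0.001, -0.004, 1.5, 0.2, 19.8, 0.1]
```

View pics/w2.png

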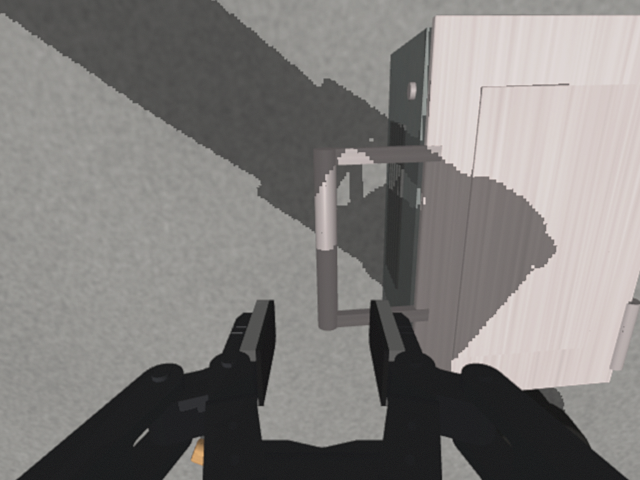

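```bash
python3 -m crank '[[0,0.001,0,1.5,0.2,20,0.1],[0,0.001,0,1.5,0.2,20,0.1],[0,0.001,0,1.5,0.2,20,0.1],[0,0.001,0,1.5,0.2,19,0.1],[0,0,0,0,0,0,0.1]]'
python3 - <<'E'
from h import *
im=eyes.get_image('wrist'); save(im,'w3.png'); print(spotter.mark_of('flap_bar',im)[:1])
E
```

```text
t: 3.3
tool_pos: [0.4231, -0.2165, 0.2917]
tool_rot: [2.27, 2.156, 0.003]
contact_force: [-0.7, -0.1, -0.1]
opening: 0.0381
[{'centre': [0.4242, -0.2073, 0.1329], 'confidence': 0.62}]
```

View pics/w3.png

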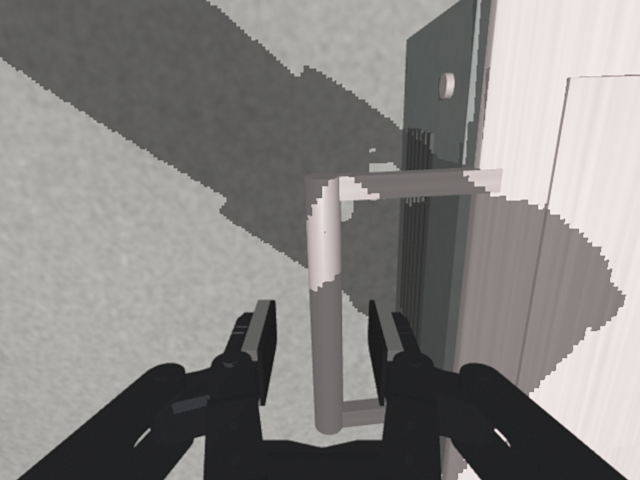

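```bash
python3 -m crank '[[0,0,0,3,0,4,0.1],[0,0,0,0,0,0,1],[0,0,0,0,0,0,1],[0,0,0,0,0,0,1],[0,0,0,0,0,0,1]]' 30
python3 -c "
from h import *
p,M=pose();print(p,M.round(3))"
```

```text
t: 3.82
tool_pos: [0.4241, -0.2155, 0.2964]
tool_rot: [2.263, 2.151, -0.001]
contact_force: [4.0, -1.6, -4.3]
opening: 0.0109
[ 0.42405564 -0.21553516  0.29641893] [[ 0.051  0.999  0.013]
 [ 0.999 -0.051 -0.015]
 [-0.014  0.014 -1.   ]]
```

Run:
```python
from h import *
im=eyes.get_image('side'); im2=eyes.get_image('wrist')
a=cv2.resize(im['image'][100:260,260:420,::-1],None,fx=3,fy=3,interpolation=2)
b=im2['image'][:,:,::-1]
cv2.imwrite('pics/m1.png',cv2.resize(np.hstack([a,cv2.resize(b,(640,480))]),None,fx=.71,fy=.71))
o=ctrl.get_obs(); print(o['tool_pos'],o['opening'],o['contact_force'])
```

```text
[ 0.42414382 -0.2155393   0.29647017] 0.010892294921920221 [-1.03864378 -0.17893343 -1.30355129]
```

View pics/m1.png

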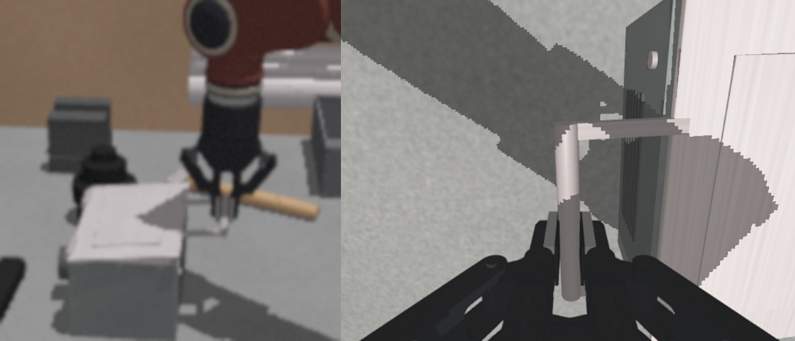

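```bash
cat >> h.py <<'E'
def arc(n,dth,H=(0.6186,0.115),dz=0.162,r=0.195):
    p,M=pose(); u=np.array([1,-.03,0])
    b=np.array([p[0]+0.0005-H[0],p[2]-dz-H[1]]); th=np.arctan2(b[1],-b[0]); rr=np.hypot(*b); print('theta',th.round(3),'r',rr.round(4))
    rv=R.from_matrix(M.T@yawR(-.03)).as_rotvec()
    cur=b
    for k in range(1,n+1):
        t=th+dth*k; nx=np.array([-r*np.cos(t),r*np.sin(t)]); d=nx-cur; cur=nx
        w=u*d[0]+np.array([0,0,d[1]])
        print((rv/n).round(3),(M.T@w*1000).round(1), 't',round(t,2))
E
python3 - <<'E'
from h import *
arc(4,0.1)
E
```

```text
theta 0.1 r 0.1949
[ 0.004  0.004 -0.005] [ -0.2   3.1 -19.2] t 0.2
[ 0.004  0.004 -0.005] [ -0.2   5.1 -18.8] t 0.3
[ 0.004  0.004 -0.005] [ -0.1   6.9 -18.2] t 0.4
[ 0.004  0.004 -0.005] [ -0.1   8.7 -17.4] t 0.5
```

```bash
python3 -m crank '[[0,0,0,0,3,-19,1],[0,0,0,0,5,-19,1],[0,0,0,0,7,-18,1],[0,0,0,0,9,-17.5,1]]' 30
python3 - <<'E'
from h import *
print(ctrl.get_obs()['contact_force']); arc(5,0.1)
E
```

```text
t: 4.25
tool_pos: [0.4455, -0.2158, 0.367]
tool_rot: [2.266, 2.155, -0.012]
contact_force: [-2.5, -0.8, -3.8]
opening: 0.0107
[-2.53081862 -0.80992238 -3.75027337]
theta 0.481 r 0.1946
[ 0.001  0.003 -0.004] [ -0.1   9.6 -17. ] t 0.58
[ 0.001  0.003 -0.004] [ -0.   11.6 -15.7] t 0.68
[ 0.001  0.003 -0.004] [  0.   13.1 -14.5] t 0.78
[ 0.001  0.003 -0.004] [  0.1  14.5 -13.1] t 0.88
[ 0.001  0.003 -0.004] [  0.1  15.7 -11.6] t 0.98
```

```bash
python3 -m crank '[[0,0,0,0,9.5,-17,1],[0,0,0,0,11.5,-16,1],[0,0,0,0,13,-14.5,1],[0,0,0,0,14.5,-13,1],[0,0,0,0,16,-12,1]]' 30
python3 - <<'E'
from h import *
arc(5,0.1)
im=eyes.get_image('side');cv2.imwrite('pics/m2.png',cv2.resize(im['image'][60:260,220:420,::-1],None,fx=3,fy=3,interpolation=2))
E
```

```text
t: 4.67
tool_pos: [0.5097, -0.2175, 0.4415]
tool_rot: [2.272, 2.162, -0.025]
contact_force: [-3.0, 0.3, -3.6]
opening: 0.0108
theta 0.988 r 0.197
[-0.002  0.003 -0.004] [ 0.2 17.8 -8.4] t 1.09
[-0.002  0.003 -0.004] [ 0.2 17.6 -8.3] t 1.19
[-0.002  0.003 -0.004] [ 0.3 18.4 -6.5] t 1.29
[-0.002  0.003 -0.004] [ 0.3 18.9 -4.6] t 1.39
[-0.002  0.003 -0.004] [ 0.3 19.3 -2.7] t 1.49
```

View pics/m2.png

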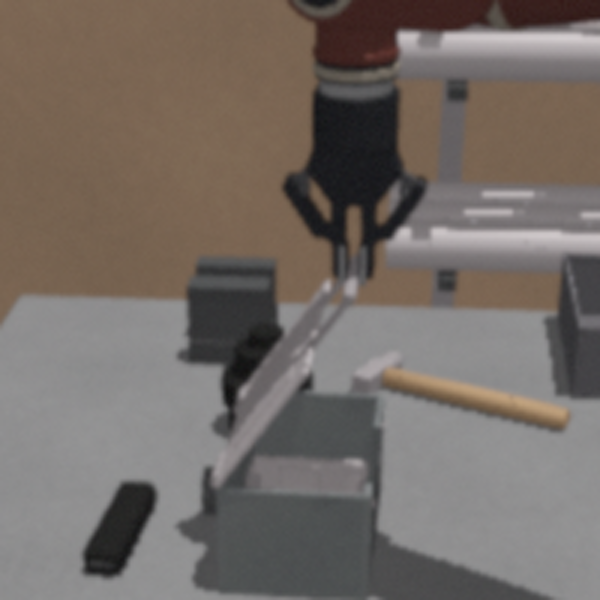

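```bash
python3 -m crank '[[0,0,0,0,0,0,0.3],[0,0,0,0,0,0,0.3],[0,0.003,0,0,0,10,0.3],[-0.005,0.003,0,0,0,7,0.3],[0,0,0,0,0,0,0.3]]' 30
python3 - <<'E'
from h import *
print(pose()[1].round(3))
im=eyes.get_image('side');a=cv2.resize(im['image'][60:260,220:420,::-1],None,fx=2.4,fy=2.4,interpolation=2)
im=eyes.get_image('wrist');cv2.imwrite('pics/m3.png',cv2.resize(np.hstack([a,im['image'][:,:,::-1]]),None,fx=.71,fy=.71))
E
```

```text
t: 5.13
tool_pos: [0.5118, -0.2178, 0.427]
tool_rot: [2.264, 2.156, -0.002]
contact_force: [-0.1, -0.5, -0.9]
opening: 0.0297
[[ 0.049  0.999  0.01 ]
 [ 0.999 -0.049 -0.012]
 [-0.012  0.01  -1.   ]]
```

View pics/m3.png

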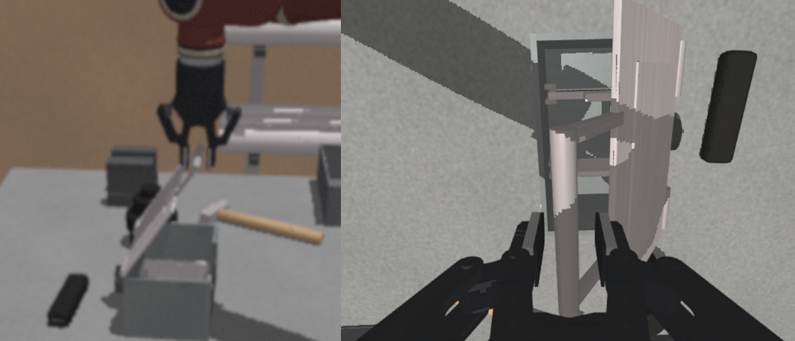

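```bash
python3 -m crank '[[0,0,0,0,0,0,1],[0,0,0,0,0,0,1],[0,0,0,0,0,0,1],[0,0,0,0,0,0,1]]' 45
python3 - <<'E'
from h import *
arc(5,0.1,dz=.155)
E
```

```text
t: 5.57
tool_pos: [0.5112, -0.2179, 0.4277]
tool_rot: [2.263, 2.157, -0.003]
contact_force: [0.5, -0.1, -1.3]
opening: 0.0106
theta 0.975 r 0.1905
[ 0.002  0.002 -0.004] [  0.1  14.3 -13.7] t 1.08
[ 0.002  0.002 -0.004] [ 0.2 17.7 -8.2] t 1.18
[ 0.002  0.002 -0.004] [ 0.3 18.4 -6.4] t 1.28
[ 0.002  0.002 -0.004] [ 0.3 19.  -4.6] t 1.38
[ 0.002  0.002 -0.004] [ 0.3 19.3 -2.6] t 1.48
```

```bash
python3 -m crank '[[0,0,0,0,16.5,-9.5,1],[0,0,0,0,17.5,-8,1],[0,0,0,0,18.5,-6.5,1],[0,0,0,0,19,-4.5,1]]' 45
python3 - <<'E'
from h import *
arc(5,0.1,dz=.150)
E
```

```text
t: 5.9
tool_pos: [0.5798, -0.2202, 0.4572]
tool_rot: [-2.274, -2.165, 0.02]
contact_force: [-3.8, 1.5, -1.8]
opening: 0.0107
theta 1.374 r 0.196
[-0.002  0.002 -0.004] [ 0.4 19.5 -2.1] t 1.47
[-0.002  0.002 -0.004] [ 0.4 19.5 -1.1] t 1.57
[-0.002  0.002 -0.004] [ 0.4 19.5  0.8] t 1.67
[-0.002  0.002 -0.004] [ 0.4 19.3  2.8] t 1.77
[-0.002  0.002 -0.004] [ 0.4 18.9  4.7] t 1.87
```

```bash
python3 -m crank '[[0,0,0,0,19.5,-2.5,1],[0,0,0,0,19.5,-1,1],[0,0,0,0,19.5,1,1],[0,0,0,0,8,1,1],[0,0,0,0,0,0,1]]' 45
python3 - <<'E'
from h import *
arc(1,0.1,dz=.150); print(ctrl.get_obs()['contact_force'])
im=eyes.get_image('side');a=cv2.resize(im['image'][60:260,220:420,::-1],None,fx=2.4,fy=2.4,interpolation=2)
im=eyes.get_image('wrist');cv2.imwrite('pics/m4.png',cv2.resize(np.hstack([a,im['image'][:,:,::-1]]),None,fx=.71,fy=.71))
E
```

```text
t: 6.32
tool_pos: [0.6499, -0.2222, 0.4612]
tool_rot: [-2.265, -2.164, 0.026]
contact_force: [-0.5, -0.6, 1.7]
opening: 0.0105
theta 1.731 r 0.1988
[-0.018  0.006 -0.016] [ 0.3 18.6  7.5] t 1.83
[-0.45659125 -0.62600103  1.67220489]
```

View pics/m4.png

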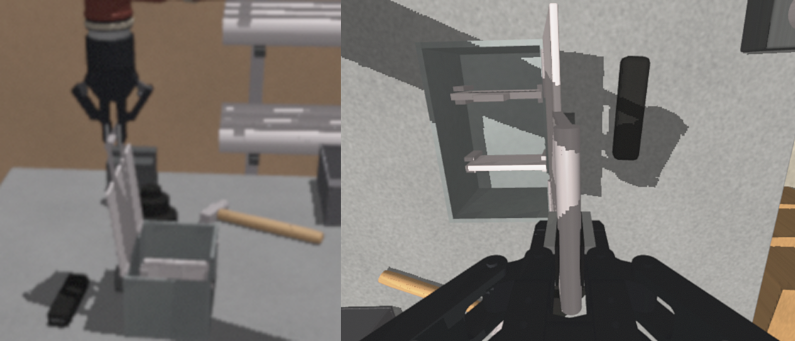

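```bash
python3 -m crank '[[0,0,0,0,0,0,0.3],[0,0,0,0,0,0,0.3],[0,0,0,0,0,0,0.3],[0,0,0,0,0,-20,0.3],[0,0,0,0,0,-35,0.3],[0,0,0,0,-25,-20,0.3],[0,0,0,0,-35,0,0.3],[0,0,0,0,-38,0,0.3]]' 45
python3 - <<'E'
from h import *
o=ctrl.get_obs();p,M=pose(o); print(p,M.round(3))
im=eyes.get_image('wrist');save(im,'w5.png')
for q in ['filter','filter_tab','blank','flap_bar','flap_hinge','housing']:
        print(q,[(np.round(x['centre'],3).tolist(),round(x['confidence'],2)) for x in spotter.mark_of(q,im)[:2]])
E
```

```text
t: 7.08
tool_pos: [0.5498, -0.2176, 0.5361]
tool_rot: [-2.265, -2.158, 0.026]
contact_force: [-0.7, -0.8, 0.3]
opening: 0.0301
[ 0.54983091 -0.21762751  0.53614828] [[ 0.048  0.999 -0.021]
 [ 0.999 -0.049 -0.002]
 [-0.003 -0.021 -1.   ]]
filter [([0.551, -0.159, 0.009], 0.85)]
filter_tab [([0.551, -0.162, 0.092], 0.62)]
blank [([0.548, -0.259, 0.012], 0.62)]
flap_bar [([0.648, -0.213, 0.307], 0.69)]
flap_hinge [([0.617, -0.213, 0.118], 0.85)]
housing [([0.551, -0.211, -0.004], 0.87), ([0.554, -0.162, 0.009], 0.16)]
```

View pics/w5.png

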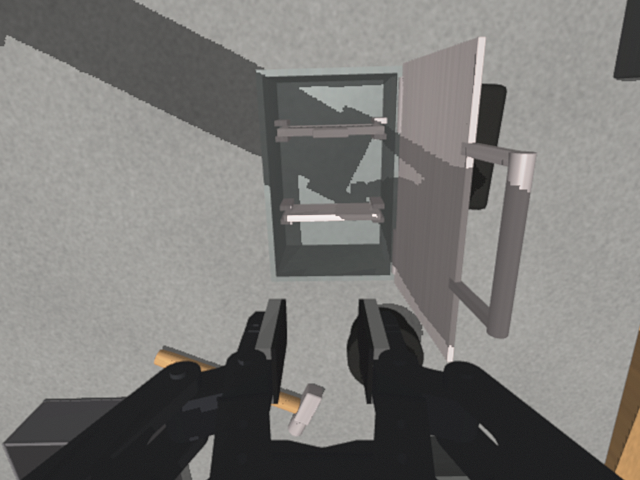

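Run:
```python
import cv2
a=cv2.imread('pics/w5.png')[60:290,250:410]
a=cv2.convertScaleAbs(a,alpha=1.6)
cv2.imwrite('pics/w5c.png',cv2.resize(a,None,fx=2.6*1,fy=2.6,interpolation=2)[:600])
```

```text
(no output)
```

View pics/w5c.png

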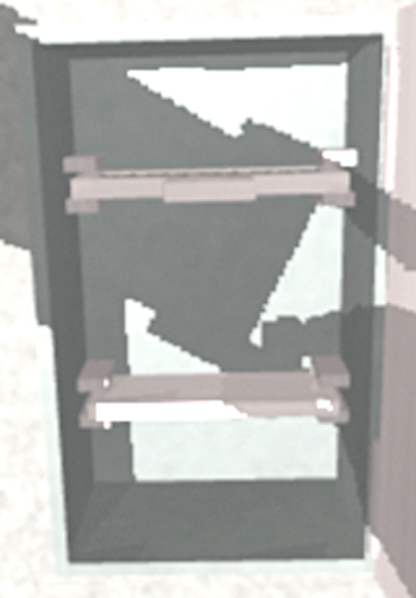

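Run:
```python
from h import *
p,M=pose()
f=lambda x,y,z: wz((250+x/2.6,60+y/2.6),z,p,M).round(4)
print('tab top L',f(165,190,.106),'R',f(255,189,.106)); print('tab top edges',f(210,178,.106),f(210,201,.106))
print('plate top L,R',f(70,187,.073),f(350,182,.073))
print('blank top L R',f(95,411,.064),f(330,408,.064))
print('rim corners', f(30,42,.112),f(380,35,.112),f(68,562,.112),f(365,560,.112))
plan([.5505,-.1615,.42],yawR(-.03-np.pi/2),0.2); plan([.5505,-.1615,.42],yawR(-.03+np.pi/2),0.2); print(ctrl.get_obs()['q'])
```

```text
tab top L [ 0.5363 -0.1607  0.106 ] R [ 0.5709 -0.1619  0.106 ]
tab top edges [ 0.5538 -0.1571  0.106 ] [ 0.5534 -0.1656  0.106 ]
plate top L,R [ 0.4951 -0.1597  0.073 ] [ 0.6116 -0.1632  0.073 ]
blank top L R [ 0.4967 -0.2597  0.064 ] [ 0.6042 -0.2628  0.064 ]
rim corners [ 0.4904 -0.1061  0.112 ] [ 0.617  -0.1101  0.112 ] [ 0.4861 -0.3133  0.112 ] [ 0.6137 -0.3171  0.112 ]
n 14 rv [-0.016  0.019  1.552] d [  -0.8   56.3 -115.1]
[-0.001, 0.001, 0.111, 4.0, -0.1, 8.2, 0.2]
[-0.001, 0.001, 0.111, 4.0, -0.5, 8.2, 0.2]
[-0.001, 0.001, 0.111, 3.9, -1.0, 8.2, 0.2]
[-0.001, 0.001, 0.111, 3.8, -1.4, 8.2, 0.2]
[-0.001, 0.001, 0.111, 3.6, -1.8, 8.2, 0.2]
[-0.001, 0.001, 0.111, 3.3, -2.2, 8.2, 0.2]
[-0.001, 0.001, 0.111, 3.1, -2.6, 8.2, 0.2]
[-0.001, 0.001, 0.111, 2.7, -2.9, 8.2, 0.2]
[-0.001, 0.001, 0.111, 2.4, -3.2, 8.2, 0.2]
[-0.001, 0.001, 0.111, 2.0, -3.4, 8.2, 0.2]
[-0.001, 0.001, 0.111, 1.6, -3.7, 8.2, 0.2]
[-0.001, 0.001, 0.111, 1.2, -3.8, 8.2, 0.2]
[-0.001, 0.001, 0.111, 0.7, -3.9, 8.2, 0.2]
[-0.001, 0.001, 0.111, 0.3, -4.0, 8.2, 0.2]
n 14 rv [-0.019 -0.017 -1.589] d [  -0.8   56.3 -115.1]
[-0.001, -0.001, -0.114, 4.0, -0.1, 8.2, 0.2]
[-0.001, -0.001, -0.114, 4.0, 0.4, 8.2, 0.2]
[-0.001, -0.001, -0.114, 4.0, 0.8, 8.2, 0.2]
[-0.001, -0.001, -0.114, 3.9, 1.3, 8.2, 0.2]
[-0.001, -0.001, -0.114, 3.7, 1.7, 8.2, 0.2]
[-0.001, -0.001, -0.114, 3.5, 2.1, 8.2, 0.2]
[-0.001, -0.001, -0.114, 3.2, 2.4, 8.2, 0.2]
[-0.001, -0.001, -0.114, 3.0, 2.8, 8.2, 0.2]
[-0.001, -0.001, -0.114, 2.6, 3.1, 8.2, 0.2]
[-0.001, -0.001, -0.114, 2.3, 3.4, 8.2, 0.2]
[-0.001, -0.001, -0.114, 1.9, 3.6, 8.2, 0.2]
[-0.001, -0.001, -0.114, 1.5, 3.8, 8.2, 0.2]
[-0.001, -0.001, -0.114, 1.1, 3.9, 8.2, 0.2]
[-0.001, -0.001, -0.114, 0.6, 4.0, 8.2, 0.2]
[-0.499628   -0.0624841   1.51397949 -0.0119694   1.70972705 -0.45245314]
```

```bash
python3 -m crank '[[-0.001,-0.001,-0.114,4,0,8,0.3],[-0.001,-0.001,-0.114,4,0.5,8,0.3],[-0.001,-0.001,-0.114,4,1,8,0.3],[-0.001,-0.001,-0.114,4,1.5,8,0.3],[-0.001,-0.001,-0.114,3.5,1.5,8,0.3],[-0.001,-0.001,-0.114,3.5,2,8,0.3],[-0.001,-0.001,-0.114,3,2.5,8,0.3],[-0.001,-0.001,-0.114,3,3,8,0.3]]' 45
python3 -m crank '[[-0.001,-0.001,-0.114,2.5,3,8,0.3],[-0.001,-0.001,-0.114,2,3.5,8,0.3],[-0.001,-0.001,-0.114,2,3.5,8,0.3],[-0.001,-0.001,-0.114,1.5,4,8,0.3],[-0.001,-0.001,-0.114,1,4,8,0.3],[-0.001,-0.001,-0.114,0.5,4,8,0.3]]' 45
python3 - <<'E'
from h import *
plan([.5525,-.1615,.40],yawR(-.03+np.pi/2),0.2)
o=ctrl.get_obs();p,M=pose(o); print(p,M.round(3))
im=eyes.get_image('wrist');save(im,'w6.png')
for q in ['filter','filter_tab']:
        print(q,[(np.round(x['centre'],3).tolist(),round(x['confidence'],2)) for x in spotter.mark_of(q,im)[:2]])
E
```

```text
t: 8.1
tool_pos: [0.559, -0.1861, 0.467]
tool_rot: [-1.018, -2.961, 0.013]
contact_force: [0.7, -1.0, 0.5]
opening: 0.0295
t: 8.6
tool_pos: [0.5634, -0.1608, 0.4125]
tool_rot: [0.095, -3.13, -0.004]
contact_force: [-0.3, -0.1, 0.2]
opening: 0.0297
n 1 rv [ 0.002 -0.01   0.09 ] d [-10.9  -0.7 -12.5]
[0.002, -0.01, 0.09, 10.8, -0.1, 12.7, 0.2]
[ 0.56336819 -0.16076377  0.41254309] [[-0.998 -0.06  -0.01 ]
 [-0.06   0.998  0.002]
 [ 0.01   0.003 -1.   ]]
filter [([0.551, -0.159, 0.01], 0.8)]
filter_tab [([0.55, -0.159, 0.089], 0.93), ([0.547, -0.256, 0.011], 0.46)]
```

View pics/w6.png

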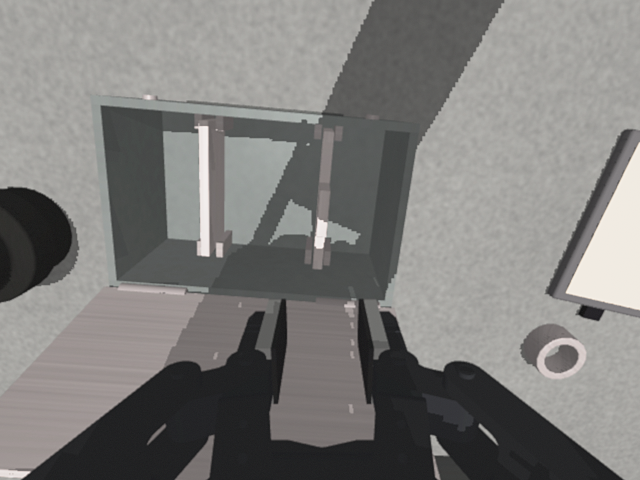

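```bash
python3 - <<'E'
from h import *
p,M=pose()
im=cv2.imread('pics/w6.png')[100:300,280:380]; cv2.imwrite('pics/w6c.png',cv2.convertScaleAbs(cv2.resize(im,None,fx=3,fy=3,interpolation=2),alpha=1.5))
E
python3 -m crank '[[0.002,-0.005,0.045,5.5,0,0,0.3],[0,-0.005,0.045,5.5,0,5,0.3],[0,0,0,0,0,5,0.3],[0,0,0,0,0,0,0.3]]' 45
python3 - <<'E'
from h import *
o=ctrl.get_obs();p,M=pose(o); print(p,M.round(3))
im=eyes.get_image('wrist');save(im,'w7.png')
cv2.imwrite('pics/w7c.png',cv2.convertScaleAbs(cv2.resize(im['image'][80:300,250:400,::-1],None,fx=2.7,fy=2.7,interpolation=2),alpha=1.5))
for q in ['filter','filter_tab']:
        print(q,[(np.round(x['centre'],3).tolist(),round(x['confidence'],2)) for x in spotter.mark_of(q,im)[:2]])
E
```

```text
t: 9.08
tool_pos: [0.5541, -0.1621, 0.4044]
tool_rot: [0.081, 3.139, -0.002]
contact_force: [-0.5, -0.4, -0.9]
opening: 0.0296
[ 0.554133   -0.16214489  0.40437943] [[-0.999  0.052  0.001]
 [ 0.052  0.999 -0.001]
 [-0.002 -0.001 -1.   ]]
filter [([0.548, -0.159, 0.01], 0.58), ([0.545, -0.26, 0.012], 0.25)]
filter_tab [([0.551, -0.162, 0.091], 0.79)]
```

View pics/w7c.png

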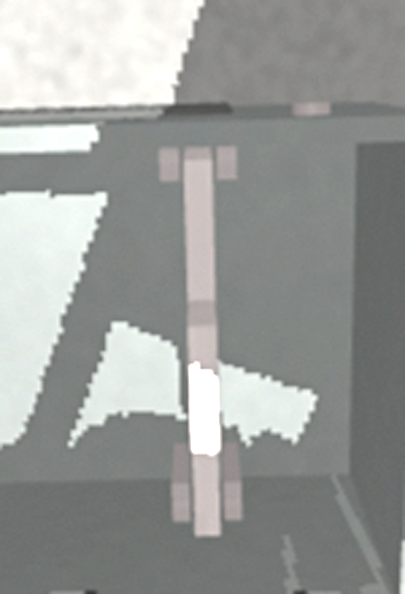

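Run:
```python
from h import *
p,M=pose()
f=lambda x,y,z: wz((250+x/2.7,80+y/2.7),z,p,M).round(4)
print(f(203,325,.106),f(204,455,.106),f(204,390,.106))
a,b=f(199,165,.073),f(206,535,.073);print(a,b,np.arctan2((b-a)[1],(b-a)[0]))
plan([.5525,-.1620,.242],yawR(-.035+np.pi/2),0.2,n=5)
```

```text
[ 0.5364 -0.1587  0.106 ] [ 0.5731 -0.1602  0.106 ] [ 0.5543 -0.1593  0.106 ]
[ 0.498  -0.1579  0.073 ] [ 0.6128 -0.1612  0.073 ] -0.028737730897952188
n 5 rv [-0.002  0.003 -0.016] d [-1.800e+00  1.000e-01 -1.633e+02]
[-0.0, 0.001, -0.003, 0.5, 0.1, 32.7, 0.2]
[-0.0, 0.001, -0.003, 0.4, 0.0, 32.7, 0.2]
[-0.0, 0.001, -0.003, 0.4, 0.0, 32.7, 0.2]
[-0.0, 0.001, -0.003, 0.4, 0.0, 32.7, 0.2]
[-0.0, 0.001, -0.003, 0.4, 0.0, 32.7, 0.2]
```

```bash
python3 -m crank '[[0,0.001,-0.003,0.5,0.5,32,0.3],[0,0.001,-0.003,0.5,0.5,32,0.3],[0,0.001,-0.003,0,0.5,30,0.3],[0,0,-0.003,0,0,24,0.3],[0,0,0,0,0,0,0.3]]' 45
python3 - <<'E'
from h import *
plan([.553,-.1605,.244],yawR(-.032+np.pi/2),0.2,n=2)
im=eyes.get_image('wrist');save(im,'w8.png')
E
```

```text
t: 9.65
tool_pos: [0.557, -0.1621, 0.2904]
tool_rot: [0.06, 3.129, -0.011]
contact_force: [-0.2, 0.7, -0.5]
opening: 0.0298
n 2 rv [-0.007  0.012 -0.006] d [ -4.    1.6 -46.4]
[-0.003, 0.006, -0.003, 2.3, 0.9, 23.1, 0.2]
[-0.003, 0.006, -0.003, 2.2, 0.8, 23.2, 0.2]
```

View pics/w8.png

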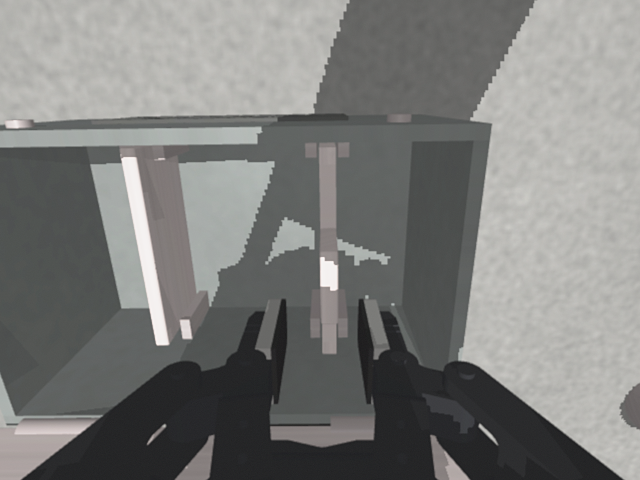

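```bash
python3 -m crank '[[-0.003,0.005,-0.003,2,1,16,0.3],[-0.003,0.005,-0.003,2,1,16,0.3],[0,0,0,0,0,13,0.3],[0,0,0,0,0,0,0.3]]' 45
python3 - <<'E'
from h import *
plan([.553,-.1605,.244],yawR(-.032+np.pi/2),0.2,n=1)
im=eyes.get_image('wrist');save(im,'w9.png')
E
```

```text
t: 10.03
tool_pos: [0.5566, -0.1613, 0.2506]
tool_rot: [0.05, 3.128, -0.008]
contact_force: [-0.9, -0.6, -0.3]
opening: 0.0297
n 1 rv [-0.005  0.014  0.   ] d [-3.6  0.8 -6.6]
[-0.005, 0.014, 0.0, 3.7, 0.7, 6.6, 0.2]
```

View pics/w9.png

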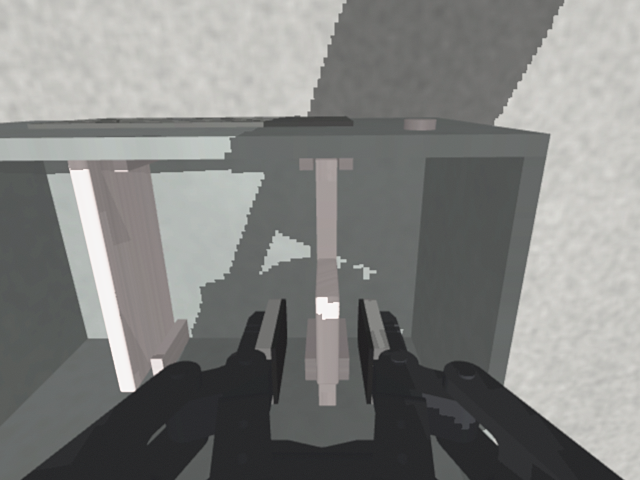

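Centred; a small last adjustment, then close.

```bash
python3 -m crank '[[-0.005,0.012,0,4,1,6,0.3],[0,0,0,0,0,1,0.3],[0,0,0,0,0,0,1],[0,0,0,0,0,0,1],[0,0,0,0,0,0,1],[0,0,0,0,0,0,1]]' 60
python3 - <<'E'
from h import *
print(pose()[1].round(3),ctrl.get_obs()['contact_force'])
im=eyes.get_image('wrist');save(im,'w10.png')
E
```

```text
t: 10.58
tool_pos: [0.5537, -0.1608, 0.2469]
tool_rot: [0.05, 3.135, -0.003]
contact_force: [0.1, 0.0, -1.6]
opening: 0.0074
[[-0.999  0.032  0.006]
 [ 0.032  0.999 -0.002]
 [-0.006 -0.002 -1.   ]] [ 0.06606787  0.03622047 -1.57989508]
```

View pics/w10.png

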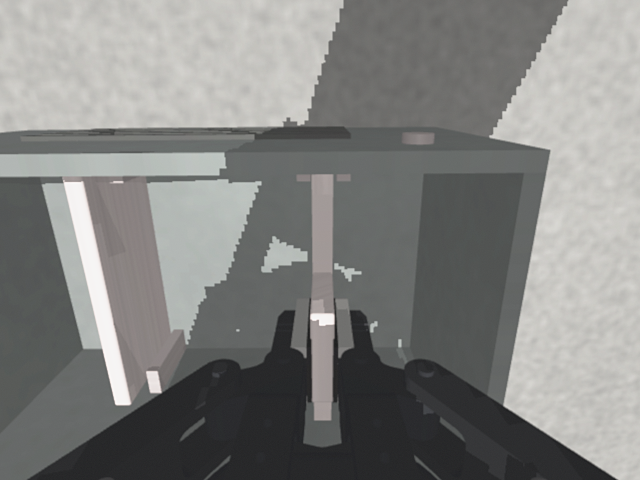

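```bash
python3 -m crank '[[0,0,0,0,0,-8,1],[0,0,0,0,0,-14,1],[0,0,0,0,0,-16,1],[0,0,0,0,0,-20,1],[0,0,0,0,0,-20,1]]' 60
python3 -c "
from h import *
plan([.552,-.1608,.40],yawR(-.032+np.pi/2),1)"
```

```text
t: 11.05
tool_pos: [0.5512, -0.1597, 0.3224]
tool_rot: [-0.05, -3.135, -0.005]
contact_force: [-0.2, 0.3, -1.1]
opening: 0.0075
n 3 rv [ 0.003 -0.006  0.   ] d [ 0.8 -1.1 77.6]
[0.001, -0.002, 0.0, -0.1, -0.3, -25.9, 1]
[0.001, -0.002, 0.0, -0.2, -0.3, -25.9, 1]
[0.001, -0.002, 0.0, -0.2, -0.3, -25.9, 1]
```

```bash
python3 -m crank '[[0.001,-0.002,0,0,0,-26,1],[0.001,-0.002,0,0,0,-28,1],[0.001,-0.002,0,0,0,-30,1],[0,0,0,0,0,-10,1],[0,0,0,0,0,0,1],[0,0,0,0,0,0,1]]' 60
python3 - <<'E'
from h import *
print(ctrl.get_obs()['contact_force'])
plan([.575,.165,.40],yawR(-.186+np.pi/2),1,vmax=25)
im=eyes.get_image('side');a=cv2.resize(im['image'][60:340,200:420,::-1],None,fx=1.8,fy=1.8,interpolation=2)
im2=eyes.get_image('scene');b=cv2.resize(im2['image'][60:340,170:430,::-1],None,fx=1.5,fy=1.8,interpolation=2)
cv2.imwrite('pics/m5.png',np.hstack([a,b]))
E
```

```text
t: 11.55
tool_pos: [0.5511, -0.1595, 0.4281]
tool_rot: [0.05, 3.133, -0.006]
contact_force: [-0.7, -0.9, -3.3]
opening: 0.007
[-0.71759266 -0.85105127 -3.27872352]
n 14 rv [-0.003  0.009  0.154] d [ 23.9 324.5 -28.1]
[-0.0, 0.001, 0.011, -1.0, 23.2, 1.9, 1]
[-0.0, 0.001, 0.011, -0.7, 23.2, 1.9, 1]
[-0.0, 0.001, 0.011, -0.4, 23.2, 1.9, 1]
[-0.0, 0.001, 0.011, -0.2, 23.2, 1.9, 1]
[-0.0, 0.001, 0.011, 0.1, 23.2, 2.0, 1]
[-0.0, 0.001, 0.011, 0.3, 23.2, 2.0, 1]
[-0.0, 0.001, 0.011, 0.6, 23.2, 2.0, 1]
[-0.0, 0.001, 0.011, 0.8, 23.2, 2.0, 1]
[-0.0, 0.001, 0.011, 1.1, 23.2, 2.0, 1]
[-0.0, 0.001, 0.011, 1.3, 23.2, 2.0, 1]
[-0.0, 0.001, 0.011, 1.6, 23.2, 2.0, 1]
[-0.0, 0.001, 0.011, 1.8, 23.2, 2.0, 1]
[-0.0, 0.001, 0.011, 2.1, 23.2, 2.0, 1]
[-0.0, 0.001, 0.011, 2.4, 23.1, 2.0, 1]
```

View pics/m5.png

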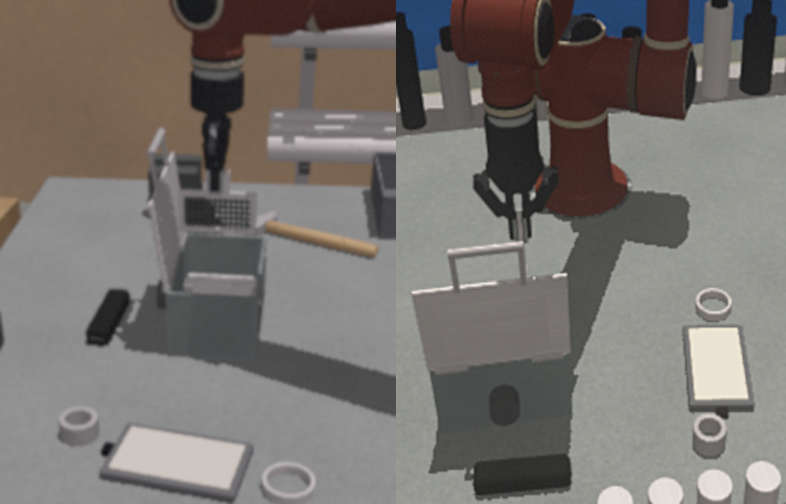

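```bash
python3 -m crank '[[0,0.001,0.011,-1,14,0,1],[0,0.001,0.011,-1,22,0,1],[0,0,0.011,-0.5,26,0,1],[0,0,0.011,0,28,0,1],[0,0,0.011,0,28,2,1],[0,0,0.011,0,28,2,1],[0,0,0.011,0.5,28,2,1],[0,0,0.011,1,28,2,1]]' 60
python3 - <<'E'
from h import *
plan([.575,.165,.38],yawR(-.186+np.pi/2),1,vmax=25)
E
```

```text
t: 12.32
tool_pos: [0.5651, 0.0449, 0.396]
tool_rot: [-0.21, -3.106, -0.001]
contact_force: [-0.1, 0.2, -2.1]
opening: 0.0071
n 5 rv [-0.002 -0.028  0.051] d [  9.9 120.1 -16. ]
[-0.0, -0.006, 0.01, 1.2, 24.1, 3.2, 1]
[-0.0, -0.006, 0.01, 1.5, 24.1, 3.2, 1]
[-0.0, -0.006, 0.01, 1.7, 24.0, 3.2, 1]
[-0.0, -0.006, 0.01, 2.0, 24.0, 3.2, 1]
[-0.0, -0.006, 0.01, 2.2, 24.0, 3.2, 1]
```

```bash
python3 -m crank '[[0,-0.006,0.01,1,24,0,1],[0,-0.006,0.01,1.5,24,0,1],[0,-0.006,0.01,1.5,24,0,1],[0,-0.006,0.01,2,22,0,1],[0,-0.004,0.01,2,14,0,1],[0,0,0,0,8,0,1],[0,0,0,0,0,0,1],[0,0,0,0,0,0,1]]' 60
python3 - <<'E'
from h import *
plan([.575,.165,.385],yawR(-.186+np.pi/2),1,vmax=25)
im=eyes.get_image('side');im2=eyes.get_image('scene')
o=ctrl.get_obs(); print(o['contact_force'],np.abs(o['dq']).max())
for m in (im,im2):
  for q in ['pad','filter','filter_tab','blank','flap_bar']:
        print(q,[(np.round(x['centre'],3).tolist(),round(x['confidence'],2)) for x in spotter.mark_of(q,m)[:2]])
a=cv2.resize(im['image'][60:360,200:420,::-1],None,fx=1.8,fy=1.8,interpolation=2)
b=cv2.resize(im2['image'][60:360,200:440,::-1],None,fx=1.6,fy=1.8,interpolation=2)
cv2.imwrite('pics/m6.png',np.hstack([a,b]))
E
```

```text
t: 12.98
tool_pos: [0.5705, 0.1715, 0.3718]
tool_rot: [-0.279, -3.094, 0.012]
contact_force: [-0.4, -0.4, -1.2]
opening: 0.007
n 1 rv [-0.011 -0.034  0.006] d [ 4.5 -6.5 13.2]
[-0.011, -0.034, 0.006, -5.2, -5.8, -13.3, 1]
[-0.73253592  0.57713223 -2.38534779] 0.010393445755949466
pad [([0.573, 0.163, -0.001], 0.95), ([0.549, -0.259, 0.006], 0.44)]
filter [([0.558, 0.176, 0.135], 0.58)]
filter_tab [([0.564, 0.171, 0.217], 0.64), ([0.56, 0.173, 0.133], 0.34)]
blank [([0.55, -0.26, 0.005], 0.69)]
flap_bar [([0.549, -0.211, -0.002], 0.31), ([0.436, 0.197, 0.003], 0.23)]
pad [([0.574, 0.163, -0.003], 0.57), ([0.388, -0.537, 0.001], 0.22)]
filter [([0.562, 0.168, 0.135], 0.86)]
filter_tab []
blank [([0.392, -0.539, 0.001], 0.32)]
flap_bar []
```

View pics/m6.png

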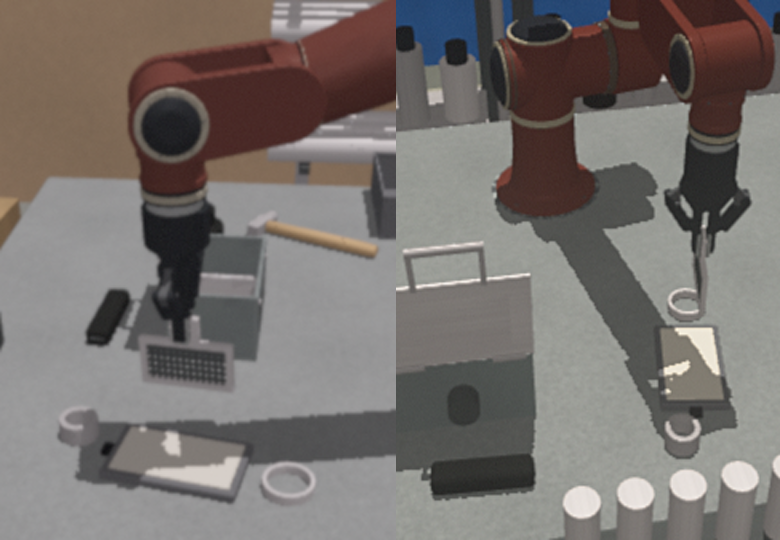

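```bash
python3 -m crank '[[-0.005,-0.017,0.003,-5,-2.5,-8,1],[-0.005,-0.017,0.003,-5,-2.5,-8,1],[0,0,0,0,0,0,1],[0,0,0,0,0,0,1],[0,0,0,0,0,0,1],[0,0,0,0,0,0,1]]' 60
python3 - <<'E'
from h import *
o=ctrl.get_obs(); p,M=pose(o); print(p,M.round(3),o['contact_force'],np.abs(o['dq']).max(),o['opening'])
for n in ['side','scene']:
  m=eyes.get_image(n); save(m,n+'9.png')
  for q in ['filter','flap_bar','flap_hinge','blank']:
        print(q,[(np.round(x['centre'],3).tolist(),round(x['confidence'],2)) for x in spotter.mark_of(q,m)[:2]])
m=eyes.get_image('wrist'); save(m,'w11.png'); o=ctrl.get_obs(); print(o['tool_pos'],np.abs(o['dq']).max(),o['t'])
E
```

```text
t: 14.08
tool_pos: [0.5815, 0.1637, 0.3929]
tool_rot: [0.294, 3.118, 0.002]
contact_force: [0.8, -0.1, -1.2]
opening: 0.0073
[0.58150116 0.16372666 0.39294315] [[-0.982  0.187  0.009]
 [ 0.187  0.982  0.   ]
 [-0.009  0.002 -1.   ]] [ 0.75403403 -0.07589677 -1.17631658] 0.002721716711750265 0.007278049474079009
filter [([0.578, 0.168, 0.157], 0.75)]
flap_bar []
flap_hinge [([0.583, 0.161, 0.237], 0.7)]
blank [([0.548, -0.262, 0.007], 0.92)]
filter [([0.583, 0.164, 0.152], 0.72), ([0.614, -0.464, 0.002], 0.44)]
flap_bar [([0.646, -0.214, 0.31], 0.57), ([0.576, 0.164, -0.001], 0.17)]
flap_hinge [([0.616, -0.211, 0.115], 0.93), ([0.431, 0.192, 0.008], 0.3)]
blank []
[0.5814312  0.16379899 0.39267474] 0.0015828224379217013 14.6333
```

View pics/scene9.png

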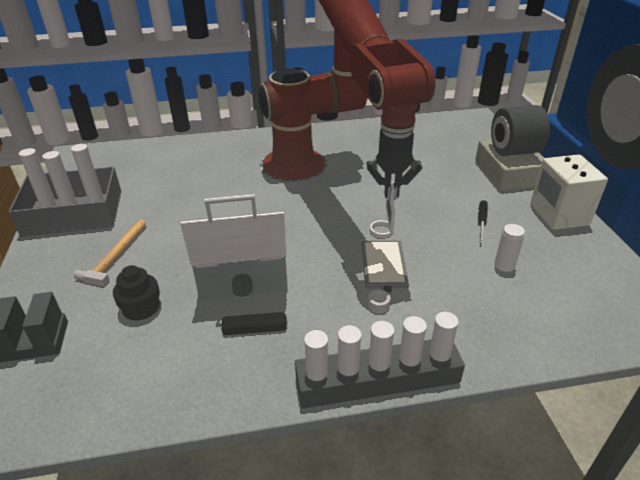

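View pics/w11.png

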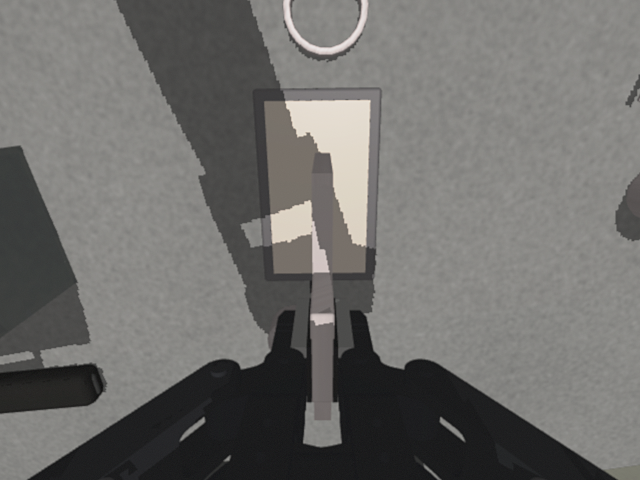

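View pics/side9.png

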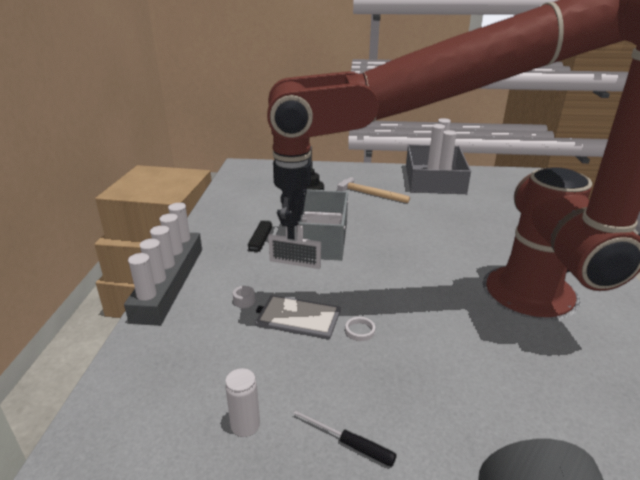

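```bash
python3 -c "
from station import ctrl
print(ctrl.finish_job())"
```

```text
the job is handed in; nothing more can be done
None
```

I opened the flap, drew out the filter plate, and handed the job in with the plate held upright over the light pad. The hand-in gives no verdict, so what follows is my own last checks, at about 14.6 s on the clock.

- **Flap:** the bar measured at (0.646, -0.214, 0.310), which puts the flap at about 1.72 rad. It stayed there after I let go.
- **Filter plate:** it was in the +y slot. I pinched it by the tab at 60 N and lifted it straight up, until its bottom edge was at about 0.19 m. At the end its origin read (0.578–0.583, 0.164–0.168, 0.152–0.157).
- **Over the pad:** the pad centre is about (0.574, 0.163), so the plate is about 1 cm off centre. Its bottom edge is about 14 cm above the pad top.
- **Alignment:** the jaws are lined up with the pad's long side (-0.19 rad) and the tool is within 0.01 rad of vertical. The plate's own tilt was judged by eye only and looks upright.
- **Holding still:** the finger opening is 7.3 mm on the 8 mm tab, and joint speeds are below 0.003 rad/s.
- **Blank and bystanders:** the blank reads (0.548, -0.262, 0.007), still seated. The bystanders look unmoved in the final pictures, though I did not measure them again.

- **Re-grip:** partway up the arc the bar sat near the fingertips, so I opened, moved down about 15 mm and gripped it again.
- **Disagreements:** the two cameras differed by about 5 mm on the filter plate's position. The side view also wrongly reported the hinge on the gripper, and I ignored that reading.

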